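# Crack open the stuck lens dry box and hold it ajar

## Task

The marker's spare lens is kept in the grey gasketed dry box with the window lid: pinch the black grip of the latch plate on its front and slide it to the left, all the way to its open stop. Then take the bow handle on the lid and pull up until the stuck rubber seal lets go, without letting the lid fly up when it gives (never 80 mm or more open at its front edge), and hold it ajar, about 30 mm open at the front edge, so that the box breathes slowly. Finish while still holding the lid still by its handle, with the latch left open and the tools and small parts lying about undisturbed.

Things in the scene. Friction and masses are not known exactly. Their poses are not given: they have to be found in the camera images.
- dry_box: grey painted box, 190 mm deep (x) by 270 mm wide (y), rim 78 mm high, gasket to 81 mm; stands fast on the desk (cannot be moved). Origin: centre of its underside on the desk. Its x points away from the robot to the hinge side, y to its left, z up; its front with the latch faces -x (yaw within 0.28 of facing the robot)
- latch (a joint): flat steel latch plate on the box's front, sliding along the box's +y (to the left seen from the robot): 0 = locked (hooks over the lid's studs), the hooks are clear of the studs from 0.013 on, 0.028 m = open stop. Starts at 0 to 5 mm. Needs about 2 to 3 N and stays where it is left
- latch_grip (a point): point on the centre line of the latch's black ribbed upright grip block, 127 mm in front of the box's centre and 95 mm above the desk; slides with the latch. Block: 14 mm thick along the box's y, 26 mm along x, from 46 to 108 mm above the desk, its back 14 mm in front of the lid's edge; free on both sides along y for 60 mm
- lid (a joint): lid hinge at the back, rad: 0 = shut, grows as the front edge rises. Edge opening = 202 mm x sin(angle): 30 mm at 0.15. A rubber lip inside the front wall grips the lid's rim: the pull at the handle peaks at about 12 to 22 N (more if pulled fast) some 2 mm up, fades, and is gone 13 mm up; then only its weight (3 N at the handle) pulls it shut. Falls shut if let go
- lid_hinge (a point): middle of the lid's hinge axis, 102 mm behind the box's centre, 81 mm above the desk; the axis runs along the box's y
- lid_edge (a point): middle of the lid's front lower edge; 100 mm in front of the box's centre and 81 mm above the desk when shut. The lid is 14 mm thick (top at 95 mm), 202 mm from hinge to front edge, with a clear window
- lid_grip: black ribbed sleeve, 13 mm across and 80 mm long along the box's y, turning freely on the bar of the steel bow handle near the lid's front edge (legs 110 mm apart). Origin: middle of the sleeve, 75 mm in front of the box's centre, 127 mm above the desk when shut, 32 mm above the lid's top; 177 mm in front of the hinge axis and 46 mm above it
- caliper: digital caliper, 68 x 206 x 16 mm, lying on the desk in front of the box; leave alone. Origin: centre of its underside
- screwdriver_1: red-handled screwdriver, 170 mm long, lying in front to the left; leave alone. Origin: centre of its underside
- tweezers: steel tweezers, 118 mm long, lying in front to the right; leave alone. Origin: centre of its underside
- hex_key_3: black hexagon key, 89 x 32 x 5 mm, lying left of the box; leave alone. Origin: centre of its underside
- lens_cap: black round lens cap, 66 mm across, 12 mm high, left of the box; leave alone. Origin: centre of its underside
- brass_bush: brass flanged bush, 31 mm across, 29 mm high, left behind the box; leave alone. Origin: centre of its underside

How it is judged (in metres and radians):
On the way, in this order (a step that is already met when the one before it is completed fails the run):
1. the latch is slid to its open stop (within 4 mm) with the lid still shut on its seal (value of joint latch above 0.024 m and value of joint lid below 0.03 rad), for 0.2 s.
2. the lid is pulled free of its seal by the handle (value of joint lid above 0.075 rad and contact force between the fingers and lid_grip above 0.5 N), for 0.1 s.
At the end, for the whole second after the job is handed in: the lid is held still by its handle in the fingers (contact over 1 N), its front edge 18 to 45 mm open (lid angle 0.089 to 0.225 rad, moving under 0.05 rad/s), with the latch within 4 mm of its open stop (value of joint lid between 0.089 and 0.225 rad and velocity of joint lid between -0.05 and 0.05 rad/s and contact force between the fingers and lid_grip above 1 N and value of joint latch above 0.024 m); the arm keeps its last pose, push and grip.
It fails at once if the lid flew up: 80 mm or more open at the front edge (value of joint lid above 0.407 rad).
It fails at once if a bystander was moved by more than 30 mm (distance of any of caliper, screwdriver_1, tweezers, hex_key_3, lens_cap, brass_bush from where it was at the start of the episode above 0.03 m).
It also fails if it takes over 45 s, if anything falls off the work surface, if the arm or the gripper's body presses on something with over 40 N, if the wrist force passes 120 N, or if a joint passes its speed limit or range.

## Robot

A 7-joint arm with a two-finger parallel gripper is mounted at the origin on a cart in front of the work surface, level with it; the furniture and walls round the work are solid. World frame = base frame: x ahead of the robot, y to its left, z up, the work surface at z = 0. Lengths are in m, angles in degrees, forces in N, time in s.
With the tool pointing down it reaches from about 0.425 to 0.875 m from the base axis. Payload 4.7 kg.
Tool frame: the origin (TCP) lies between the finger pads; the fingertips stand 8 mm ahead of it and the grasp point (between the pads) lies 11 mm behind it (env.tip_extent is the distance from the TCP to the fingertips, in m); z points along the fingers, y is the line along which they close (so a half turn about z gives the same grasp; the last joint's range is limited). The gripper opens to 87 mm and grips with 3 to 60 N. Pads are 19 mm wide; open, the fingers measure 117 mm over their backs; the gripper's body (75 mm by 190 mm) begins 51 mm behind the grasp point.
Start: joints at [-66.572, 18.392, -4.016, 83.108, 1.295, 78.541, -3.26], TCP at [0.25, 0.6, 0.231] pointing down, gripper open.
Joint ranges: [-163.93, 163.93], [-17.29, 119.83], [-79.2, 71.16], [3.27, 140.29], [-89.18, 269.18], [5.43, 117.66], [-154.24, 154.24]. Speed limits (degrees/s): [147.25, 147.25, 180, 180, 180, 180, 180].

## Interface

Orientations are given as [roll, pitch, yaw] about the fixed x, y, z axes, in that order (R = Rz(yaw) Ry(pitch) Rx(roll)).
In Python, from cell import sensors, vision, workorder, env gives the robot as it stands.
- The arm moves only by the tool drive_tool, never from a script. Its argument "moves" is a list of rows, each an object of numbers: "x", "y", "z": the shift along the tool's x, y, z in mm; "rx", "ry", "rz": the turn, a rotation vector about the tool's x, y, z in rad; "fingers": the closure, from -1 (fully open) to 1 (shut). In form: [{"x": .., "y": .., "z": .., "rx": .., "ry": .., "rz": .., "fingers": ..}, ...]. A call has 1 to 20 rows; each row is the pose to reach, as a shift and turn from the pose commanded when the call began, along the tool's axes at that moment; what a row does not reach only later rows make up. A row lasts 1/8 s, in which the tool goes at most 62.5 mm and 10.7 degrees, less where a joint would pass 70% of its speed; a pose out of reach is approached as far as the arm can. A call with a gripper value outside its range is refused whole. The fingers move at their own pace and stop on an object; "force" is the grip in N (left out, the last holds). Time passes only in rows, so rows that repeat a pose let the fingers close. It gives the time, the measured TCP pose, the force, the opening and the grip force at its end, in the units of the state.
- sensors.get_obs(): the state, without advancing time (a new reading comes with each control period).
- vision.read_camera(name): name is "scene" or "top" or "wrist"; returns a dict with "image" (480x640x3 uint8, red, green, blue), "fx", "fy", "cx", "cy" (pixels), "R" (3x3) and "t" (3): a world point X has camera coordinates R X + t. Camera axes: x right, y down, z forward; pixel columns grow to the right and rows downward; lengths in m; the calibration is good to about 2 mm. A picture is of the moment at which its call begins. There is no depth.
- workorder.sign_off(): hands the job in; it is judged then, once.
The state is a dict: "time_s": time; "qpos": joint angles; "joint_velocities": joint speeds; "effort": joint torques, N m; "tool_pos": TCP position; "tool_rot": TCP orientation; "force": force on the tool from outside, world axes, zero at the start; "wrist_torque": the same for the moment, N m; "grip_width": finger opening in m; "grasp_force": force on a finger pad.
Only numpy, scipy, OpenCV 4.12 (cv2) and the standard library are available. Lean on these libraries where they do the work, as an engineer would, in place of code of your own. Each camera call takes 0.05 s, during which the arm holds its last target. There are 200 camera calls.

## Working session

There is one attempt and no reset: what is moved stays moved. The work goes in short steps, Python scripts to look and compute and a tool call to move; the robot and the scene stay as the last step left them, time stands still between calls to the robot, and variables do not carry over. Pictures are saved under pics/ and viewed, at most 10 in all, crops included, and the job is handed in when it is done.

Besides the shell and the picture viewer there is one more tool, called after "Call:" as a command line: name --argument value ..., lists and objects as JSON in quotes. drive_tool: Moves the arm, as the interface text tells. Its arguments: {"type":"object","properties":{"moves":{"type":"array"},"force":{"type":"number"}},"required":["moves"]}

```bash
mkdir -p pics; ls; python3 - <<'E'
from cell import sensors, vision, workorder, env
import cv2,numpy as np
o=sensors.get_obs()
for k,v in o.items(): print(k,np.round(v,4))
for n in("scene","top"):
    c=vision.read_camera(n); cv2.imwrite(f"pics/{n}0.png",c["image"][:,:,::-1])
    print(n,c["fx"],c["cx"],c["cy"],np.round(c["R"],3).tolist(),np.round(c["t"],3))
    np.savez(f"{n}0.npz",**c)
E
```

```text
pics
time_s 0.0
qpos [-66.5705  18.4393  -4.0159  83.1739   1.2942  78.5403  -3.2589]
joint_velocities [ 0.0446 -0.0894  0.0636 -0.0695 -0.003  -0.0582 -0.0128]
effort [ 3.00000e-04 -4.91287e+01 -4.03500e-01 -3.12523e+01 -6.38000e-02
  4.37000e-02  2.00000e-04]
tool_pos [0.2499 0.5995 0.2295]
tool_rot [-1.798916e+02  4.800000e-03  1.573815e+02]
force [ 0.6435 -1.0624 -0.0314]
wrist_torque [-0.0675 -0.0765  0.0186]
grasp_force 0.0
grip_width 0.0869
scene 474.3790661544081 314.9767021789633 240.58388723945572 [[0.684, -0.729, -0.018], [-0.479, -0.431, -0.765], [0.55, 0.531, -0.644]] [-0.375  0.331  0.656]
top 448.31062795485 325.81711561098797 243.66546998329005 [[0.017, -0.999, 0.042], [-0.988, -0.024, -0.15], [0.151, -0.039, -0.988]] [-0.043  0.563  0.863]
```

View pics/scene0.png

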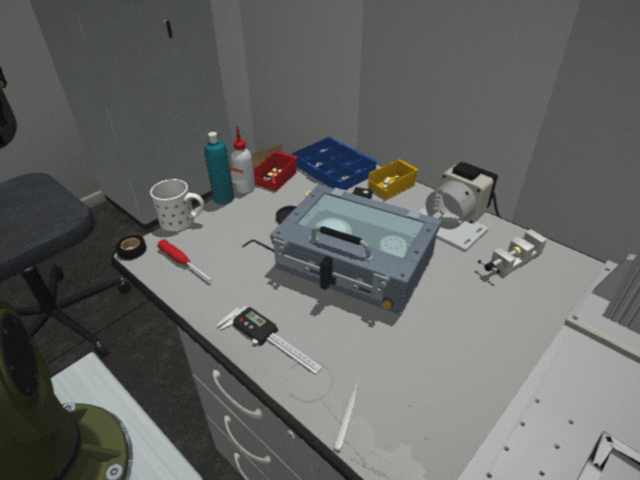

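View pics/top0.png

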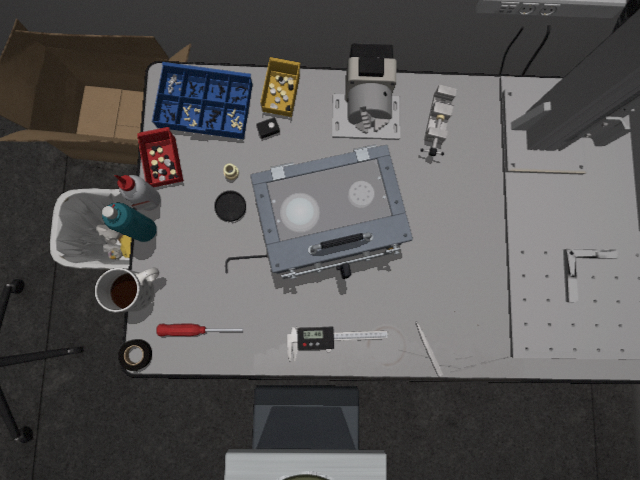

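The top view shows the latch grip at about (345,271), the sleeve at about (340,241), and the box yawed about 10° with its handle in front. In the scene view the grip is at about (326,272) and the sleeve at about (338,236). Next I'll measure them.

```bash
cat >h.py <<'E'
import cv2,numpy as np
def ray(c,u,v):
    R,t=c["R"],c["t"]; d=R.T@np.array([(u-c["cx"])/c["fx"],(v-c["cy"])/c["fy"],1.]); return -R.T@t,d
def onz(c,u,v,z):
    o,d=ray(c,u,v); return o+d*(z-o[2])/d[2]
def tri(a,b):
    A=[];B=[]
    for o,d in(a,b):
        d=d/np.linalg.norm(d);P=np.eye(3)-np.outer(d,d);A.append(P);B.append(P@o)
    return np.linalg.lstsq(np.vstack(A),np.hstack(B),rcond=None)[0]
def proj(c,X):
    p=c["R"]@X+c["t"]; return p[0]/p[2]*c["fx"]+c["cx"],p[1]/p[2]*c["fy"]+c["cy"]
def blobs(im,box,thr=45):
    x0,y0,x1,y1=box; m=(im[y0:y1,x0:x1].max(2)<thr).astype(np.uint8)
    n,l,s,ce=cv2.connectedComponentsWithStats(m)
    out=[]
    for i in range(1,n):
        if s[i,4]>25:
            p=np.argwhere(l==i)[:,::-1].astype(np.float32)+[x0,y0]
            out.append((p.mean(0),cv2.minAreaRect(p.astype(np.float32)),len(p)))
    return out
E
python3 - <<'E'
from h import *
T=dict(np.load("top0.npz"));S=dict(np.load("scene0.npz"))
for c,b in((T,(290,225,390,290)),(S,(300,220,380,300))):
    for x in blobs(c["image"],b): print(np.round(x[0],1),x[1],x[2])
def lab(c,b,k,n):
    x0,y0,x1,y1=b; cv2.imwrite(n,cv2.resize(c["image"][y0:y1,x0:x1,::-1],None,fx=k,fy=k,interpolation=cv2.INTER_CUBIC))
lab(T,(245,140,415,290),4,"pics/tc.png");lab(S,(260,180,450,320),4,"pics/sc.png")
E
```

```text
[341.7 241.2] ((341.6101379394531, 240.95620727539062), (5.899533271789551, 41.49785232543945), 76.4295654296875) 207
[344.1 270.9] ((344.1000061035156, 270.8000183105469), (13.597793579101562, 12.332881927490234), 71.56504821777344) 108
[339.9 235.1] ((339.5306091308594, 234.84912109375), (40.15520095825195, 5.4401631355285645), 17.818889617919922) 213
[326.2 273. ] ((326.6270446777344, 272.3975524902344), (30.96322250366211, 15.30053997039795), 84.80557250976562) 362
```

View pics/tc.png

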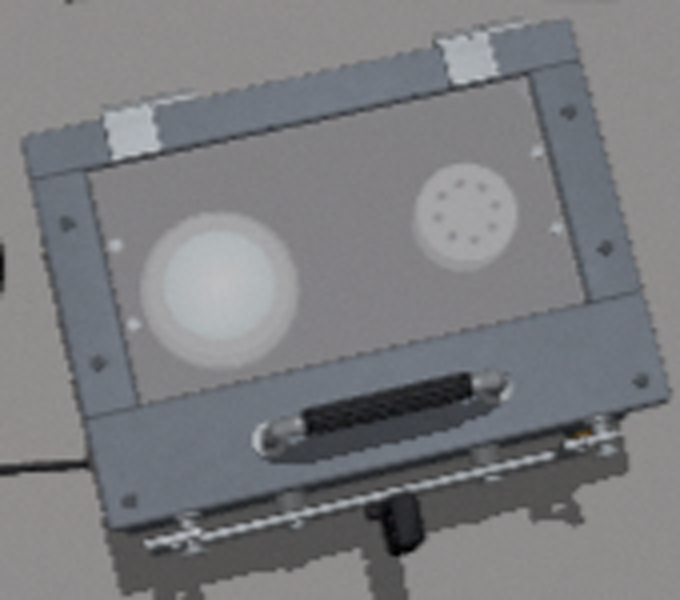

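View pics/sc.png

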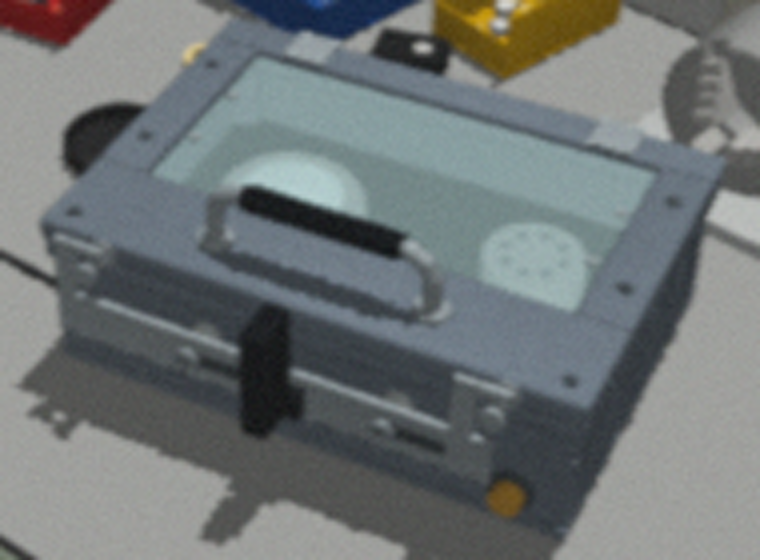

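The crops show lid corners at crop pixels (110,527), (668,398), (24,138) and (577,22), the sleeve from (305,420) to (470,387), and the grip top around (403,522).

```bash
python3 - <<'E'
from h import *
T=dict(np.load("top0.npz"));S=dict(np.load("scene0.npz"))
f=lambda u,v:(245+u/4,140+v/4)
C=[onz(T,*f(*p),.095) for p in((110,527),(668,398),(24,138),(577,22))]
print(np.round(C,4).tolist()); FL,FR,BL,BR=C
for a,b in((FL,FR),(BL,BR),(FL,BL),(FR,BR)): print(np.linalg.norm(a-b),np.degrees(np.arctan2(*(b-a)[1::-1])))
s=tri(ray(T,341.7,241.2),ray(S,339.9,235.1)); print("sleeve tri",s, "planez",onz(T,341.7,241.2,.129),onz(S,339.9,235.1,.129))
A,B=[onz(T,*f(*p),.127) for p in((305,420),(470,387))];print("sleeve yaw",np.degrees(np.arctan2(*(A-B)[1::-1]))-90, np.linalg.norm(A-B))
yaw=np.mean([np.degrees(np.arctan2(*(a-b)[1::-1]))-90 for a,b in((FL,FR),(BL,BR))]);print("yaw",yaw)
y=np.radians(yaw);ex=np.array([np.cos(y),np.sin(y),0]);ey=np.array([-np.sin(y),np.cos(y),0])
s[2]=0
o1=s+.075*ex; o2=np.mean(C,axis=0)+.001*ex;o2[2]=0;print("origin",o1,o2)
o=(o1+o2)/2
g=tri(ray(T,344.1,270.9),ray(S,326.2,273));print("grip tri",g,"box frame",(g-o)@ex,(g-o)@ey)
for q in(0,.005,.01):
  G=o-.127*ex+q*ey+[0,0,.108]
  print(q,G,"top",np.round((np.array(proj(T,G))-[245,140])*4),"scene",np.round((np.array(proj(S,G))-[260,180])*4), "bot front scene", np.round((np.array(proj(S,G-[0,0,.062]-.013*ex))-[260,180])*4))
E
```

```text
[[0.5005, 0.0699, 0.095], [0.5683, -0.1952, 0.095], [0.6883, 0.118, 0.095], [0.7561, -0.1519, 0.095]]
0.27363088108945155 -75.65513534247395
0.27830080599472956 -75.88267855072259
0.19386846764884305 14.369187489596033
0.19281774648681288 12.982175858985851
sleeve tri [ 0.55607571 -0.05695514  0.12921043] planez [ 0.55627316 -0.05711581  0.129     ] [ 0.55607975 -0.0566765   0.129     ]
sleeve yaw 12.771311341506348 0.07772674162368282
yaw 14.231093053401736
origin [ 0.62877412 -0.03851763  0.        ] [ 0.62925477 -0.03956528  0.        ]
grip tri [ 0.50712435 -0.0668628   0.07645753] box frame -0.12498896535701204 0.002997092876361917
0 [ 0.50591181 -0.0702623   0.108     ] top [410. 519.] scene [267. 325.] bot front scene [254. 443.]
0.005 [ 0.50468265 -0.06541574  0.108     ] top [400. 522.] scene [257. 322.] bot front scene [244. 440.]
0.01 [ 0.50345348 -0.06056918  0.108     ] top [389. 524.] scene [247. 318.] bot front scene [234. 436.]
```

```bash
cat >>h.py <<'E'
from scipy.spatial.transform import Rotation as Ro
YAW=13.9; O=np.array([.629,-.039,0])
def box(p):
    return O+Ro.from_euler('z',YAW,degrees=True).apply(p)
def to(p,yaw):
    from cell import sensors
    o=sensors.get_obs(); R=Ro.from_euler('xyz',o["tool_rot"],degrees=True)
    d=R.inv().apply(np.array(p)-o["tool_pos"])*1000
    rv=(R.inv()*Ro.from_euler('xyz',[180,0,yaw],degrees=True)).as_rotvec()
    print("t",o["time_s"],"pos",np.round(o["tool_pos"],4),np.round(o["tool_rot"],2),"F",np.round(o["force"],1),"w",o["grip_width"],o["grasp_force"])
    print("shift mm",np.round(d,1),"rotvec",np.round(rv,3))
E
python3 - <<'E'
from h import *
to(box([-.127,.003,.20]),YAW)
E
```

```text
t 0.1 pos [0.2498 0.5996 0.2296] [-179.9     0.    157.39] F [ 0.2 -0.3  0.2] w 0.08706748062716634 0.0
shift mm [-491.7 -516.8   30.5] rotvec [-1.000e-03  2.000e-03  2.504e+00]
```

Call:
drive_tool --moves '[{"x":-41,"y":-43,"z":2,"rz":0.18,"fingers":-1},{"x":-82,"y":-86,"z":5,"rz":0.36,"fingers":-1},{"x":-123,"y":-129,"z":7,"rz":0.54,"fingers":-1},{"x":-164,"y":-172,"z":10,"rz":0.72,"fingers":-1},{"x":-205,"y":-215,"z":12,"rz":0.9,"fingers":-1},{"x":-246,"y":-258,"z":15,"rz":1.08,"fingers":-1},{"x":-287,"y":-301,"z":17,"rz":1.26,"fingers":-1},{"x":-328,"y":-344,"z":20,"rz":1.44,"fingers":-1},{"x":-369,"y":-387,"z":22,"rz":1.62,"fingers":-1},{"x":-410,"y":-430,"z":25,"rz":1.8,"fingers":-1},{"x":-451,"y":-473,"z":27,"rz":1.98,"fingers":-1},{"x":-492,"y":-517,"z":30,"rz":2.16,"fingers":-1},{"x":-492,"y":-517,"z":30,"rz":2.34,"fingers":-1},{"x":-492,"y":-517,"z":30,"rz":2.5,"fingers":-1},{"x":-492,"y":-517,"z":30,"rz":2.504,"fingers":-1},{"x":-492,"y":-517,"z":30,"rz":2.504,"fingers":-1}]' --force 25

```text
invalid input at $.moves[0]: expected keys x, y, z, rx, ry, rz, fingers
```

```bash
python3 - <<'E'
from h import *
from cell import vision
to(box([-.127,.003,.085]),YAW)
c=vision.read_camera("wrist"); np.savez("w1.npz",**c)
im=c["image"][:,:,::-1].copy()
for q in(.0,.003,.006):
  p=proj(c,box([-.127,q,.108])); print(q,p); cv2.circle(im,(int(p[0]),int(p[1])),2,(0,0,255),-1)
p=proj(c,box([-.075,0,.1335]));print(p); cv2.circle(im,(int(p[0]),int(p[1])),3,(0,255,0),-1)
cv2.imwrite("pics/w1.png",im)
E
```

```text
t 0.1 pos [0.2498 0.5996 0.2296] [-179.9     0.    157.39] F [ 0.2 -0.3  0.2] w 0.08706748062716634 0.0
shift mm [-491.7 -516.6  145.5] rotvec [-1.000e-03  2.000e-03  2.504e+00]
0.0 (np.float64(-223.9561023114323), np.float64(741.4441331341014))
0.003 (np.float64(-222.00649651095176), np.float64(740.1679066403468))
0.006 (np.float64(-220.05263505862996), np.float64(738.8888943651662))
(np.float64(-210.5789780099846), np.float64(811.2702931649648))
```

View pics/w1.png

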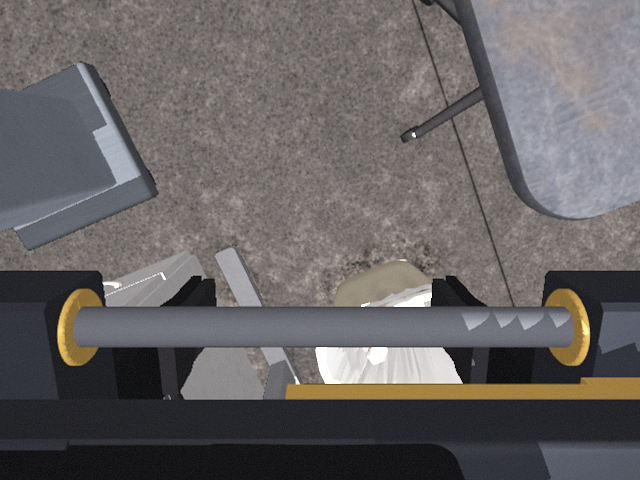

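The move was refused because every row needs all the keys, so the arm hasn't moved. This picture shows only the floor beside the desk. I'll resend the move.

Call:
drive_tool --moves '[{"x":-41,"y":-43,"z":2,"rx":0,"ry":0,"rz":0.18,"fingers":-1},{"x":-82,"y":-86,"z":5,"rx":0,"ry":0,"rz":0.36,"fingers":-1},{"x":-123,"y":-129,"z":7,"rx":0,"ry":0,"rz":0.54,"fingers":-1},{"x":-164,"y":-172,"z":10,"rx":0,"ry":0,"rz":0.72,"fingers":-1},{"x":-205,"y":-215,"z":12,"rx":0,"ry":0,"rz":0.9,"fingers":-1},{"x":-246,"y":-258,"z":15,"rx":0,"ry":0,"rz":1.08,"fingers":-1},{"x":-287,"y":-301,"z":17,"rx":0,"ry":0,"rz":1.26,"fingers":-1},{"x":-328,"y":-344,"z":20,"rx":0,"ry":0,"rz":1.44,"fingers":-1},{"x":-369,"y":-387,"z":22,"rx":0,"ry":0,"rz":1.62,"fingers":-1},{"x":-410,"y":-430,"z":25,"rx":0,"ry":0,"rz":1.8,"fingers":-1},{"x":-451,"y":-473,"z":27,"rx":0,"ry":0,"rz":1.98,"fingers":-1},{"x":-492,"y":-517,"z":30,"rx":0,"ry":0,"rz":2.16,"fingers":-1},{"x":-492,"y":-517,"z":30,"rx":0,"ry":0,"rz":2.34,"fingers":-1},{"x":-492,"y":-517,"z":30,"rx":0,"ry":0,"rz":2.504,"fingers":-1},{"x":-492,"y":-517,"z":30,"rx":0,"ry":0,"rz":2.504,"fingers":-1},{"x":-492,"y":-517,"z":30,"rx":0,"ry":0,"rz":2.504,"fingers":-1}]' --force 25

```text
time_s: 2.15
tool_pos: [0.5052, -0.0662, 0.2005]
tool_rot: [-180.0, 0.0, 14.1]
force: [0.1, -0.2, 0.4]
grip_width: 0.0872
grasp_force: 0.0
```

```bash
python3 - <<'E'
from h import *
from cell import vision
to(box([-.127,.003,.085]),YAW)
c=vision.read_camera("wrist"); np.savez("w1.npz",**c)
im=c["image"][:,:,::-1].copy()
for q in(.0,.003,.006):
  p=proj(c,box([-.127,q,.108])); print(q,p); cv2.circle(im,(int(p[0]),int(p[1])),2,(0,0,255),-1)
p=proj(c,box([-.075,0,.1335]));print(p); cv2.circle(im,(int(p[0]),int(p[1])),3,(0,255,0),-1)
cv2.imwrite("pics/w2.png",im)
E
```

```text
t 2.15 pos [ 0.5052 -0.0662  0.2005] [-179.99    0.     14.09] F [ 0.1 -0.2  0.4] w 0.08722185016710861 0.0
shift mm [ -0.3   0.3 115.5] rotvec [-0.     0.     0.003]
0.0 (np.float64(328.95729186617325), np.float64(245.70146417278923))
0.003 (np.float64(323.93072037610574), np.float64(245.6810902252382))
0.006 (np.float64(318.9039891188514), np.float64(245.66071563011081))
(np.float64(330.40587020592557), np.float64(159.94389664290196))
```

View pics/w2.png

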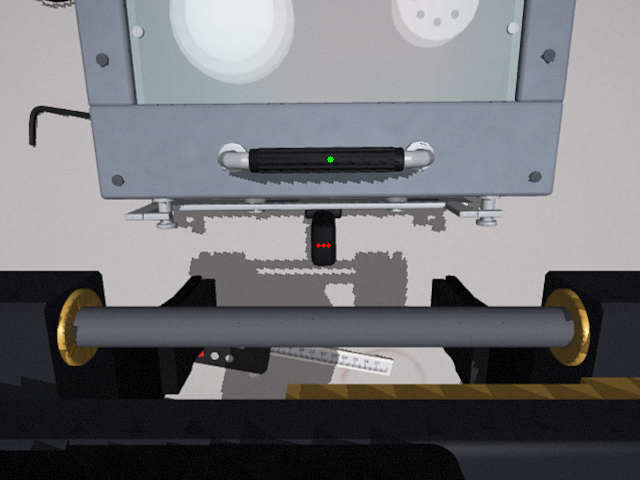

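The wrist view confirms it: the grip top is centred at (323,240) on the predicted points, and the sleeve is centred at (326,159). I'll descend and pinch.

Call:
drive_tool --moves '[{"x":0,"y":0,"z":40,"rx":0,"ry":0,"rz":0,"fingers":-1},{"x":0,"y":0,"z":80,"rx":0,"ry":0,"rz":0,"fingers":-1},{"x":0,"y":0,"z":105,"rx":0,"ry":0,"rz":0,"fingers":-1},{"x":0,"y":0,"z":115,"rx":0,"ry":0,"rz":0,"fingers":-0.3},{"x":0,"y":0,"z":115,"rx":0,"ry":0,"rz":0,"fingers":1},{"x":0,"y":0,"z":115,"rx":0,"ry":0,"rz":0,"fingers":1},{"x":0,"y":0,"z":115,"rx":0,"ry":0,"rz":0,"fingers":1},{"x":0,"y":0,"z":115,"rx":0,"ry":0,"rz":0,"fingers":1},{"x":0,"y":0,"z":115,"rx":0,"ry":0,"rz":0,"fingers":1},{"x":0,"y":0,"z":115,"rx":0,"ry":0,"rz":0,"fingers":1},{"x":0,"y":0,"z":115,"rx":0,"ry":0,"rz":0,"fingers":1}]' --force 25

```text
time_s: 3.58
tool_pos: [0.5054, -0.0664, 0.0856]
tool_rot: [-180.0, -0.0, 13.9]
force: [-0.3, -0.7, 0.0]
grip_width: 0.0147
grasp_force: 0.0
```

Call:
drive_tool --moves '[{"x":0,"y":0,"z":0,"rx":0,"ry":0,"rz":0,"fingers":1},{"x":0,"y":0,"z":0,"rx":0,"ry":0,"rz":0,"fingers":1},{"x":0,"y":-3,"z":0,"rx":0,"ry":0,"rz":0,"fingers":1},{"x":0,"y":-6,"z":0,"rx":0,"ry":0,"rz":0,"fingers":1}]' --force 25

```text
time_s: 4.08
tool_pos: [0.504, -0.0611, 0.0856]
tool_rot: [180.0, -0.0, 13.9]
force: [0.5, -2.0, -0.4]
grip_width: 0.014
grasp_force: 25.0
```

Gripped with the latch sliding. I'll carry on to the stop.

Call:
drive_tool --moves '[{"x":0,"y":-4,"z":0,"rx":0,"ry":0,"rz":0,"fingers":1},{"x":0,"y":-8,"z":0,"rx":0,"ry":0,"rz":0,"fingers":1},{"x":0,"y":-12,"z":0,"rx":0,"ry":0,"rz":0,"fingers":1},{"x":0,"y":-16,"z":0,"rx":0,"ry":0,"rz":0,"fingers":1},{"x":0,"y":-18,"z":0,"rx":0,"ry":0,"rz":0,"fingers":1},{"x":0,"y":-20,"z":0,"rx":0,"ry":0,"rz":0,"fingers":1},{"x":0,"y":-22,"z":0,"rx":0,"ry":0,"rz":0,"fingers":1},{"x":0,"y":-22,"z":0,"rx":0,"ry":0,"rz":0,"fingers":1}]' --force 25

```text
time_s: 5.08
tool_pos: [0.4987, -0.041, 0.0855]
tool_rot: [179.9, -0.0, 13.9]
force: [-0.6, -5.7, 0.3]
grip_width: 0.0138
grasp_force: 25.0
```

```bash
python3 - <<'E'
from h import *
to(box([-.127,.028,.085]),YAW)
E
```

```text
t 5.075 pos [ 0.4987 -0.041   0.0855] [179.88  -0.    13.85] F [-0.6 -5.7  0.3] w 0.013784689041220316 25.005835702177137
shift mm [-0.1  1.4  0.5] rotvec [ 0.002 -0.    -0.001]
```

Call:
drive_tool --moves '[{"x":0,"y":-2,"z":0,"rx":0,"ry":0,"rz":0,"fingers":1},{"x":0,"y":-4,"z":0,"rx":0,"ry":0,"rz":0,"fingers":1},{"x":0,"y":-4,"z":0,"rx":0,"ry":0,"rz":0,"fingers":1}]' --force 25

```text
time_s: 5.45
tool_pos: [0.4987, -0.0408, 0.0856]
tool_rot: [179.6, -0.1, 13.7]
force: [2.5, -13.6, -4.7]
grip_width: 0.014
grasp_force: 25.1
```

It's at the stop: force rose to 14 N with no further motion. I'll relax, release and rise.

Call:
drive_tool --moves '[{"x":0,"y":4,"z":0,"rx":0,"ry":0,"rz":0,"fingers":1},{"x":0,"y":4,"z":0,"rx":0,"ry":0,"rz":0,"fingers":0},{"x":0,"y":4,"z":0,"rx":0,"ry":0,"rz":0,"fingers":-0.3},{"x":0,"y":4,"z":0,"rx":0,"ry":0,"rz":0,"fingers":-0.3},{"x":0,"y":4,"z":0,"rx":0,"ry":0,"rz":0,"fingers":-0.3},{"x":0,"y":4,"z":-30,"rx":0,"ry":0,"rz":0,"fingers":-0.3},{"x":0,"y":4,"z":-80,"rx":0,"ry":0,"rz":0,"fingers":-0.3},{"x":0,"y":4,"z":-115,"rx":0,"ry":0,"rz":0,"fingers":-0.3},{"x":0,"y":4,"z":-115,"rx":0,"ry":0,"rz":0,"fingers":-0.3}]' --force 25

```text
time_s: 6.58
tool_pos: [0.5007, -0.0391, 0.2036]
tool_rot: [-180.0, -0.4, 13.9]
force: [0.1, 0.4, -1.0]
grip_width: 0.0561
grasp_force: 0.0
```

```bash
python3 - <<'E'
from h import *
from cell import vision
to(box([-.075,-.0,.2]),YAW+90)
c=vision.read_camera("wrist")
for x in blobs(c["image"],(200,60,440,265),40): print(np.round(x[0],1),x[1],x[2],onz(c,*x[0],.13))
T=vision.read_camera("top")
print("latch pred",[np.round(proj(c,box([-.127,q,.108])),1) for q in(.024,.028)])
print("sleeve pred",proj(c,box([-.075,0,.13])))
E
```

```text
t 6.575 pos [ 0.5007 -0.0391  0.2036] [-180.     -0.37   13.92] F [ 0.1  0.4 -1. ] w 0.05612193323053212 0.0
shift mm [49.5 30.8  4. ] rotvec [ 0.005 -0.005 -1.57 ]
[333.2 153.6] ((332.0, 153.5), (1.0, 18.0), 90.0) 27 [ 0.55529809 -0.03070826  0.13      ]
[388.5 153. ] ((388.5, 153.0), (25.0, 0.0), 180.0) 26 [ 0.56258157 -0.05870626  0.13      ]
[425.2 152.6] ((423.5, 152.5), (1.0, 31.0), 90.0) 56 [ 0.56743414 -0.07728842  0.13      ]
[365.3 166.4] ((371.0, 165.0), (22.0, 136.0), 90.0) 1350 [ 0.55296673 -0.0487444   0.13      ]
[328.6 162.8] ((329.0, 163.0), (14.0, 2.0), 0.0) 26 [ 0.5500986  -0.02951155  0.13      ]
[324.7 238.8] ((325.0, 239.0), (50.0, 34.0), 90.0) 1058 [ 0.5097022  -0.03747705  0.13      ]
latch pred [array([334.6, 248.8]), array([328. , 248.8])]
sleeve pred (np.float64(382.05729417094017), np.float64(164.208294390162))
```

Call:
drive_tool --moves '[{"x":6,"y":4,"z":0,"rx":0,"ry":0,"rz":-0.18,"fingers":-0.3},{"x":12,"y":8,"z":1,"rx":0,"ry":0,"rz":-0.36,"fingers":-0.3},{"x":18,"y":12,"z":2,"rx":0,"ry":0,"rz":-0.54,"fingers":-0.3},{"x":24,"y":16,"z":2,"rx":0,"ry":0,"rz":-0.72,"fingers":-0.3},{"x":30,"y":20,"z":3,"rx":0,"ry":0,"rz":-0.9,"fingers":-0.3},{"x":36,"y":24,"z":3,"rx":0,"ry":0,"rz":-1.08,"fingers":-0.3},{"x":43,"y":28,"z":4,"rx":0,"ry":0,"rz":-1.26,"fingers":-0.3},{"x":50,"y":31,"z":4,"rx":0,"ry":0,"rz":-1.44,"fingers":-0.3},{"x":50,"y":31,"z":4,"rx":0,"ry":0,"rz":-1.57,"fingers":-0.3},{"x":50,"y":31,"z":4,"rx":0,"ry":0,"rz":-1.57,"fingers":-0.3},{"x":50,"y":31,"z":4,"rx":0,"ry":0,"rz":-1.57,"fingers":-0.3}]' --force 25

```text
time_s: 8.05
tool_pos: [0.554, -0.0573, 0.1956]
tool_rot: [-179.9, -0.0, 103.7]
force: [-0.3, 0.1, 0.1]
grip_width: 0.0566
grasp_force: 0.0
```

```bash
python3 - <<'E'
from h import *
from cell import vision
to(box([-.075,0,.115]),YAW+90)
c=vision.read_camera("top"); np.savez("t2.npz",**c)
cv2.imwrite("pics/t2.png",cv2.resize(c["image"][140:300,240:430,::-1],None,fx=4,fy=4))
c=vision.read_camera("wrist"); im=c["image"][:,:,::-1].copy()
for x in(-.04,.04):
  p=proj(c,box([-.075,x,.127]));cv2.circle(im,(int(p[0]),int(p[1])),3,(0,0,255),-1); print(p)
cv2.imwrite("pics/w3.png",im)
E
```

```text
t 8.05 pos [ 0.554  -0.0573  0.1956] [-1.7991e+02 -2.0000e-02  1.0374e+02] F [-0.3  0.1  0.1] w 0.05657681043618848 0.0
shift mm [-0.3  2.3 80.6] rotvec [-0.002 -0.    -0.003]
(np.float64(328.7213719752212), np.float64(326.6473070297168))
(np.float64(328.9959359455274), np.float64(185.44201523911534))
```

View pics/w3.png

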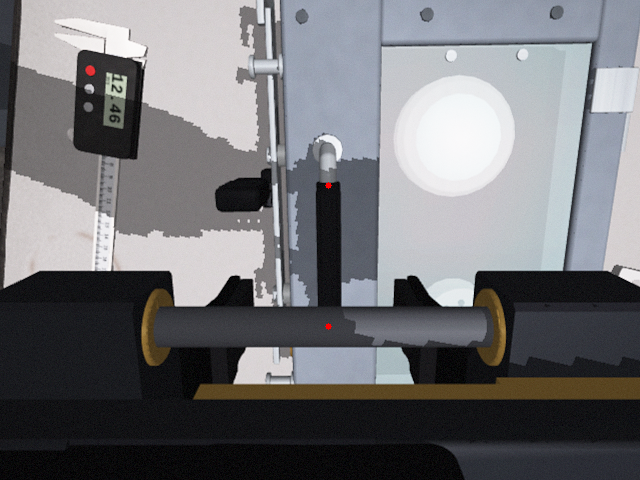

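The red predicted sleeve ends (328,185) and (328,326) lie on the sleeve, so the fingers straddle it. The latch grip at (243,194) is clear, so I'll descend and grip.

Call:
drive_tool --moves '[{"x":0,"y":2,"z":30,"rx":0,"ry":0,"rz":0,"fingers":-0.3},{"x":0,"y":2,"z":60,"rx":0,"ry":0,"rz":0,"fingers":-0.3},{"x":0,"y":2,"z":80,"rx":0,"ry":0,"rz":0,"fingers":-0.3},{"x":0,"y":2,"z":80,"rx":0,"ry":0,"rz":0,"fingers":-0.3},{"x":0,"y":2,"z":80,"rx":0,"ry":0,"rz":0,"fingers":1},{"x":0,"y":2,"z":80,"rx":0,"ry":0,"rz":0,"fingers":1},{"x":0,"y":2,"z":80,"rx":0,"ry":0,"rz":0,"fingers":1},{"x":0,"y":2,"z":80,"rx":0,"ry":0,"rz":0,"fingers":1},{"x":0,"y":2,"z":80,"rx":0,"ry":0,"rz":0,"fingers":1},{"x":0,"y":2,"z":80,"rx":0,"ry":0,"rz":0,"fingers":1},{"x":0,"y":2,"z":80,"rx":0,"ry":0,"rz":0,"fingers":1}]' --force 45

```text
time_s: 9.52
tool_pos: [0.5571, -0.0567, 0.1167]
tool_rot: [179.9, 0.0, 103.9]
force: [2.4, 0.7, -0.8]
grip_width: 0.0109
grasp_force: 45.0
```

Call:
drive_tool --moves '[{"x":0,"y":0,"z":-1,"rx":0,"ry":0,"rz":0,"fingers":1},{"x":0,"y":0,"z":-2,"rx":0,"ry":0,"rz":0,"fingers":1},{"x":0,"y":0,"z":-3,"rx":0,"ry":0,"rz":0,"fingers":1},{"x":0,"y":0,"z":-4,"rx":0,"ry":0,"rz":0,"fingers":1}]' --force 45

```text
time_s: 10.02
tool_pos: [0.5573, -0.0566, 0.1182]
tool_rot: [179.9, 0.1, 103.9]
force: [11.0, 0.6, -17.5]
grip_width: 0.0111
grasp_force: 45.0
```

Call:
drive_tool --moves '[{"x":0,"y":1,"z":-1,"rx":0,"ry":0,"rz":0,"fingers":1},{"x":0,"y":2,"z":-2,"rx":0,"ry":0,"rz":0,"fingers":1},{"x":0,"y":2,"z":-3,"rx":0,"ry":0,"rz":0,"fingers":1},{"x":0,"y":2,"z":-4,"rx":0,"ry":0,"rz":0,"fingers":1}]' --force 45

```text
time_s: 10.52
tool_pos: [0.5586, -0.0563, 0.1226]
tool_rot: [-180.0, 0.1, 103.9]
force: [7.4, -0.5, -11.0]
grip_width: 0.0108
grasp_force: 45.0
```

Past the peak with the lid following, so I'll continue slowly along the hinge arc.

Call:
drive_tool --moves '[{"x":0,"y":1,"z":-2,"rx":0,"ry":0,"rz":0,"fingers":1},{"x":0,"y":1.5,"z":-4,"rx":0,"ry":0,"rz":0,"fingers":1},{"x":0,"y":2,"z":-6,"rx":0,"ry":0,"rz":0,"fingers":1},{"x":0,"y":3,"z":-8,"rx":0,"ry":0,"rz":0,"fingers":1},{"x":0,"y":4,"z":-10,"rx":0,"ry":0,"rz":0,"fingers":1},{"x":0,"y":4.5,"z":-12,"rx":0,"ry":0,"rz":0,"fingers":1},{"x":0,"y":5,"z":-14,"rx":0,"ry":0,"rz":0,"fingers":1},{"x":0,"y":6,"z":-16,"rx":0,"ry":0,"rz":0,"fingers":1},{"x":0,"y":6.5,"z":-18,"rx":0,"ry":0,"rz":0,"fingers":1},{"x":0,"y":6.5,"z":-18,"rx":0,"ry":0,"rz":0,"fingers":1},{"x":0,"y":6.5,"z":-18,"rx":0,"ry":0,"rz":0,"fingers":1}]' --force 45

```text
time_s: 11.9
tool_pos: [0.5656, -0.0545, 0.1428]
tool_rot: [179.9, 0.0, 103.9]
force: [6.0, 0.4, -5.0]
grip_width: 0.0109
grasp_force: 45.0
```

```bash
python3 - <<'E'
from h import *
from cell import vision
to(box([-.075+.009,0,.1427]),YAW+90)
c=vision.read_camera("scene"); np.savez("s3.npz",**c); im=c["image"][:,:,::-1].copy()
# predicted front top lid corners for several openings
for a in(.10,.15,.2):
  for y in(.138,-.138):
    r=np.array([-.202*np.cos(a)+.014*np.sin(a),y,.202*np.sin(a)+.014*np.cos(a)])+[.102,0,.081]
    print(a,np.round((np.array(proj(c,box(r)))-[250,160])*4))
cv2.imwrite("pics/s3.png",cv2.resize(im[160:310,250:450],None,fx=4,fy=4))
E
```

```text
t 11.9 pos [ 0.5656 -0.0545  0.1428] [1.7989e+02 1.0000e-02 1.0388e+02] F [ 6.   0.4 -5. ] w 0.010931128201906693 44.99178354358659
shift mm [-0.2 -0.7  0.1] rotvec [ 0.002  0.    -0.   ]
0.1 [ 77. 263.]
0.1 [631. 456.]
0.15 [ 78. 244.]
0.15 [635. 436.]
0.2 [ 79. 225.]
0.2 [640. 415.]
```

View pics/s3.png

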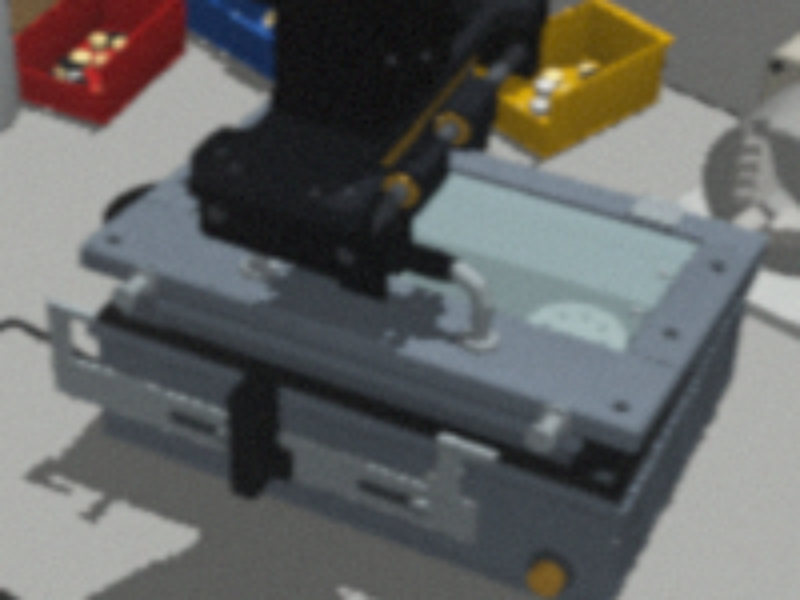

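The crop shows the lid ajar with top front corners at about (82,245) and (635,438), which matches 0.15 rad. The latch is open and the caliper, tweezers and small parts are untouched. I'll settle and hand in.

Call:
drive_tool --moves '[{"x":0,"y":0,"z":0,"rx":0,"ry":0,"rz":0,"fingers":1},{"x":0,"y":0,"z":0,"rx":0,"ry":0,"rz":0,"fingers":1},{"x":0,"y":0,"z":0,"rx":0,"ry":0,"rz":0,"fingers":1},{"x":0,"y":0,"z":0,"rx":0,"ry":0,"rz":0,"fingers":1}]' --force 45

```text
time_s: 12.45
tool_pos: [0.5656, -0.0545, 0.1428]
tool_rot: [179.9, 0.0, 103.9]
force: [6.4, 0.7, -6.3]
grip_width: 0.0112
grasp_force: 45.0
```

```bash
python3 -c "
from cell import workorder,sensors
o=sensors.get_obs();print(o['tool_pos'],o['force'],o['grasp_force'])
print(workorder.sign_off())"
```

```text
[ 0.56557907 -0.05451702  0.14278919] [ 6.37104799  0.7004677  -6.30594522] 44.99164406987559
the job is handed in; nothing more can be done
None
```

I handed the job in at about 12.5 s: the latch is at its open stop, and the lid is off its seal and held still by its handle, about 30 mm open (about 0.15 rad, from the camera); no verdict came back.

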